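# Clamp a bearing and its spacer on the quarter-turn arbor

## Robot

A 6-joint arm with a two-finger parallel gripper is mounted at the origin on the work surface. World frame = base frame: x ahead of the robot, y to its left, z up, the work surface at z = 0. Lengths are in mm, angles in rad, forces in N, time in s.
With the tool pointing down it reaches from about 325 to 775 mm from the base axis. Payload 5.5 kg.
Tool frame: the origin (TCP) lies on the centre line of the jaws, within the pads' length; the fingertips stand 25 mm ahead of it and the grasp point (between the pads) lies 6 mm ahead of it (tcp_to_tips is the z of the fingertips in the tool frame, in mm); z points along the fingers, y is the line along which they close (so a half turn about z gives the same grasp; the last joint's range is limited). The gripper opens to 85 mm and grips with 20 to 120 N. Pads are 22 mm wide; open, the fingers measure 114 mm over their backs; the gripper's body (76 mm by 85 mm) begins 54 mm behind the grasp point. The pads swing forward as they close: fully open they stand 13 mm farther back than shut.
Start: joints at [-0.057, 0.091, 1.231, -0, 1.82, -0.057], TCP at [600.014, -0.003, 256.275] pointing down, gripper open.
Joint ranges: [-2.87, 2.87], [-0.86, 2.18], [0.17, 2.46], [-1.51, 4.65], [0.06, 2.69], [-2.65, 2.65]. Speed limits (rad/s): [2.57, 2.57, 3.01, 3.14, 3.14, 3.14].

## Interface

Orientations are given as a rotation vector (axis times angle).
In Python, from plant import * gives the robot as it stands. The module is installed in compiled form; this text tells all that it offers.
- The arm moves only by the tool move_arm, never from a script. Its arguments are lists of equal length, an entry for each row: "dr": the turn, a rotation vector about the tool's x, y, z in rad, a list of three; "slide": the shift along the tool's x, y, z in cm, a list of three; "grip": the opening, from 0 (shut) to 1 (fully open). In form: {"dr": [[ax, ay, az], ...], "slide": [[dx, dy, dz], ...], "grip": [grip, ...]}. A call has 1 to 8 rows; each row is the pose to reach, as a shift and turn from the pose commanded when the call began, along the tool's axes at that moment; what a row does not reach only later rows make up. A row lasts 1/10 s, in which the tool goes at most 50 mm and 8.59 degrees, less where a joint would pass 70% of its speed; a pose out of reach is approached as far as the arm can. A call with a gripper value outside its range is refused whole. The fingers move at their own pace and stop on an object; "squeeze" is the grip in N (left out, the last holds). Time passes only in rows, so rows that repeat a pose let the fingers close. It gives the time, the measured TCP pose, the force, the opening and the grip force at its end, in the units of the state.
- get_state(): the state, without advancing time (a new reading comes with each control period).
- camera(name): name is "scene" or "side" or "wrist"; returns the picture (384x512x3 uint8, red, green, blue); there is no depth.
- camera_model(name): a dict with "intrinsics" (3x3 intrinsics, pixels), "R" (3x3) and "t" (3): a world point X has camera coordinates R X + t. Camera axes: x right, y down, z forward; pixel columns grow to the right and rows downward; lengths in mm; the calibration is good to about 2 mm. The wrist camera is an equidistant fisheye: a pixel r from the principal point sees the ray r / f radians off the axis. A picture is of the moment at which its call begins: read the wrist's pose just before it. camera_model takes no time and is no camera call; for the wrist camera it gives the pose at the moment of the call.
- job_done(): hands the job in; it is judged then, once.
Trained networks look in the newest picture that a camera, given by its name, has taken for a name from the list of things; names that differ only in an ending like _2 or _b are one class to them, and where a whole thing is asked for, a point or a joint stands for the part that bears it (a point fixed in the world has none). Each returns a list of dicts, best first, with "confidence" (0 to 1); they miss things now and then, are a little off and sometimes report something else, mostly with a low value. They report only what shows in the picture. A call takes as long as a camera call.
- find_in(camera, label): "box" ([centre column, centre row, width, height] in pixels, round what is visible of it).
The state is a dict: "time_s": time; "joint_pos": joint angles; "dq": joint speeds; "joint_efforts": joint torques, N m; "tool_pos": TCP position; "ee_rot": TCP orientation; "ft_force": force on the tool from outside, world axes, zero at the start; "moment": the same for the moment, N m; "opening": finger opening in mm; "grasp_force": force on a finger pad.
Only numpy, scipy, OpenCV 4.12 (cv2) and the standard library are available. Lean on these libraries where they do the work, as an engineer would, in place of code of your own. Each camera call takes 0.05 s, during which the arm holds its last target. There are 200 camera calls.

## Task

Load the clamping arbor: lay the ball bearing flat on its sprung seat first, then the spacer sleeve on the bearing, then drop the slotted cap over the cross-bar. Press the cap down gently until you feel the sprung seat come to its stop, give it a quarter turn so that the cross-bar lies across the slot, and let go so that the spring lifts the bar into the cap's groove and keeps the stack clamped level. Never lean on the parts with more than about 35 N, and leave the other parts on the bench where they are.

Things in the scene. Friction and masses are not known exactly. Their poses are not given: they have to be found in the camera images.
- stand: clamping arbor: round dark base, 100 mm across, 18 mm high at the rim, 30 mm at the hub, bolted down, with an upright post on its axis; on it a sprung seat (42 mm steel disc), above it a cross-bar on a thin neck. Origin: centre of the underside; z up; x along the cross-bar. The whole arbor is set 0 to 20 mm higher than its lowest setting, differently each time, not measured: feel for it
- seat_low (a point): point on the arbor's axis 65 mm above the base's underside: where the top of the seat is at rest at the LOWEST setting (really 0 to 20 mm higher). Above the real seat level a 23 mm post, with a 3 mm chamfer, reaches up 27 mm. A spring pushes the seat up (6 N preload, 0.8 N per mm); it goes down 9 mm to a solid stop (13 N there). Load limit of the parts 35 N
- bar_low (a point): point on the axis 56 mm above seat_low: underside of the cross-bar at the LOWEST setting (really 0 to 20 mm higher, as the seat). Neck 8 mm across below it; bar 20 mm long (x), 8 mm wide, 8 mm high, upper edges eased 1.5 mm. With all parts on, the cap comes clear below the bar at 7 mm of seat travel and can be turned; clamped, with the bar in its groove, the seat stays 4 mm down
- bearing: ball bearing, a steel ring lying flat on the bench with balls showing: 52 mm outside, 25 mm bore, 15 mm high, about 0.13 kg; goes on first. Origin: centre of its underside, z up
- spacer: plain steel spacer sleeve standing upright on the bench: 36 mm outside, 25 mm bore, 24 mm high, about 0.09 kg; goes on second. Origin: centre of its underside, z up
- cap: aluminium cap, 0.16 kg, lying on the bench, goes on last: square flange 56 x 56 mm, 8 mm thick, under a block 44 (x) by 36 mm (y), 24 mm high overall. A slot 22.5 mm (x) by 10.5 mm (y) goes right through from top to bottom; a groove 12 mm wide, 3 mm deep runs across the top along y. Grip the block across its 36 mm; the fingertips can push on the flange. Turns either way. Origin: underside centre
- ring_nut: bystander: dark ring 44 mm outside, 28 mm bore, 12 mm high, lying flat among the parts; origin at the centre of its underside
- bushing: bystander: small steel bush 26 mm outside, 16 mm bore, 18 mm high, standing among the parts; origin at the centre of its underside
- punch: bystander: dark flanged punch, 48 mm across the foot, 50 mm high, standing beyond the arbor; origin at the centre of its underside
- big_ring: bystander: large steel ring 90 mm outside, 60 mm bore, 16 mm high, lying flat; origin at the centre of its underside

How it is judged (in metres and radians):
On the way, in this order (a step that is already met when the one before it is completed fails the run):
1. the bearing lies flat on the arbor's seat (horizontal distance between bearing and stand below 0.004 m and z of bearing in the frame of stand between 0.053 and 0.0875 m and angle between bearing's own z axis and vertical below 0.08 rad), for 0.2 s.
2. the spacer stands on the bearing, on the arbor (horizontal distance between each of spacer, bearing and stand below 0.004 m and z of spacer in the frame of bearing between 0.013 and 0.017 m and angle between spacer's own z axis and vertical below 0.08 rad), for 0.2 s.
At the end, for the whole second after the job is handed in: Bearing on the seat, spacer on it, cap on that: each within 4 mm of the arbor axis (cap 5), heights within 2 mm, level within 0.08 rad; cap turned at least 1.3 rad (square is 1.57) from the cross-bar, held under it, at rest (all of step 2 and z of bearing in the frame of stand between 0.057 and 0.084 m and horizontal distance between cap and stand below 0.005 m and z of cap in the frame of spacer between 0.022 and 0.026 m and angle between each of cap, bearing's own z axis and vertical below 0.08 rad and angle between the x axis of cap and the x axis of stand, either way round above 1.3 rad and linear speed of cap below 0.02 m/s); the robot touches nothing.
It fails at once if the parts or the arbor are loaded with more than 35 N (contact force between cap and spacer above 35 N or contact force between any of cap, spacer, bearing and stand above 35 N or contact force between spacer and bearing above 35 N).
It fails at once if a bystander is shifted by more than 25 mm (distance of any of ring_nut, bushing, punch, big_ring from where it was at the start of the episode above 0.025 m).
It also fails if it takes over 72 s, if anything falls off the work surface, if the arm or the gripper's body presses on something with over 40 N, if the wrist force passes 120 N, or if a joint passes its speed limit or range.

## Working session

There is one attempt and no reset: what is moved stays moved. The work goes in short steps, Python scripts to look and compute and a tool call to move; the robot and the scene stay as the last step left them, time stands still between calls to the robot, and variables do not carry over. Pictures are saved under pics/ and viewed, at most 10 in all, crops included, and the job is handed in when it is done.

Besides the shell and the picture viewer there is one more tool, called after "Call:" by a JSON object that holds its "method" and its "body". move_arm: Moves the arm, as the interface text tells. Its arguments: {"type":"object","properties":{"dr":{"type":"array","items":{"type":"array","items":{"type":"number"}}},"slide":{"type":"array","items":{"type":"array","items":{"type":"number"}}},"grip":{"type":"array","items":{"type":"number"}},"squeeze":{"type":"number"}},"required":["dr","slide","grip"]}

```bash
mkdir -p pics; cat > h.py <<'E'
from plant import *
import numpy as np, cv2
from scipy.spatial.transform import Rotation as Rn
def ray(cm,u,v,fish=False):
    K=np.array(cm["intrinsics"]);R=np.array(cm["R"]);t=np.array(cm["t"])
    x=(u-K[0,2])/K[0,0];y=(v-K[1,2])/K[1,1]
    if fish:
        th=np.hypot(x,y); s=np.sin(th)/th if th>1e-9 else 1
        d=np.array([x*s,y*s,np.cos(th)])
    else: d=np.array([x,y,1.])
    return -R.T@t, R.T@d
def onz(cm,u,v,z,fish=False):
    o,d=ray(cm,u,v,fish); return (o+d*(z-o[2])/d[2])
def proj(cm,X,fish=False):
    K=np.array(cm["intrinsics"]);c=np.array(cm["R"])@np.array(X,float)+np.array(cm["t"])
    if fish:
        r=np.hypot(c[0],c[1]);th=np.arctan2(r,c[2]);p=c[:2]/max(r,1e-9)*th
    else: p=c[:2]/c[2]
    return np.array([K[0,0]*p[0]+K[0,2],K[1,1]*p[1]+K[1,2]])
def snap(n,f):
    cm=camera_model(n); im=camera(n); cv2.imwrite(f"pics/{f}.png",cv2.cvtColor(im,cv2.COLOR_RGB2BGR)); return cm,im
def st():
    s=get_state(); print(s["time_s"],np.round(s["tool_pos"],1),np.round(s["ee_rot"],3),np.round(s["ft_force"],1),np.round(s["opening"],1),np.round(s["grasp_force"],1)); return s
E
python3 - <<'E'
from h import *
s=st()
ims=[]
H=dict(stand=30,bearing=15,spacer=24,cap=24,ring_nut=12,bushing=18,punch=50,big_ring=16)
for n in ["scene","side","wrist"]:
    cm,im=snap(n,n+"0"); ims.append(im)
    print(n,"pos",np.round(-np.array(cm["R"]).T@np.array(cm["t"])), np.round(cm["intrinsics"],1).tolist())
    for l,h in H.items():
        for r in find_in(n,l)[:2]:
            b=r["box"]; print(l,np.round(r["confidence"],2),np.round(b),np.round(onz(cm,b[0],b[1],h/2,n=="wrist")))
print(Rn.from_rotvec(s["ee_rot"]).as_matrix().round(3))
out=np.hstack(ims[:2]); cv2.imwrite("pics/a.png",cv2.cvtColor(cv2.resize(np.vstack([ims[0],ims[2]]),(600,900)) [:1,:1],cv2.COLOR_RGB2BGR))
E
```

```text
0.0 [599.8   0.  255.1] [-2.22e+00 -2.22e+00  2.00e-03] [0.1 0.3 0.5] 85.2 0.0
scene pos [1140.  -70.  939.] [[498.9, 0.0, 247.2], [0.0, 498.9, 186.4], [0.0, 0.0, 1.0]]
stand 0.98 [372. 176.  47.  62.] [522. 216.  15.]
bearing 0.61 [176. 150.  23.  21.] [ 453. -228.    8.]
spacer 0.45 [272. 143.  14.  19.] [434.  -5.  12.]
spacer 0.36 [363. 281.  24.  24.] [768. 168.  12.]
cap 0.8 [190. 236.  34.  27.] [ 677. -180.   12.]
ring_nut 0.58 [228. 192.  15.  20.] [ 565. -105.    6.]
ring_nut 0.2 [108. 247.  44.  40.] [ 703. -345.    6.]
bushing 0.42 [288. 184.  14.  11.] [544.  29.   9.]
punch 0.95 [362. 280.  30.  23.] [772. 163.  25.]
punch 0.54 [372. 178.  48.  65.] [535. 213.  25.]
big_ring 0.77 [108. 247.  43.  42.] [ 703. -345.    8.]
big_ring 0.19 [375. 179.  47.  60.] [524. 223.   8.]
side pos [212. 541. 655.] [[400.9, 0.0, 258.6], [0.0, 400.9, 191.4], [0.0, 0.0, 1.0]]
stand 0.8 [207. 295.  56.  77.] [562. 188.  15.]
bearing 0.7 [351. 204.  23.  19.] [ 436. -229.    8.]
spacer 0.53 [311. 262.  19.  18.] [430.   0.  12.]
cap 0.89 [262. 184.  28.  18.] [ 664. -176.   12.]
cap 0.64 [352. 202.  19.  15.] [ 435. -231.   12.]
ring_nut 0.48 [285. 214.  16.  16.] [ 556. -108.    6.]
bushing 0.66 [263. 249.  12.  17.] [537.  22.   9.]
punch 0.92 [142. 244.  17.  26.] [760. 164.  25.]
big_ring 0.71 [282. 152.  30.  18.] [ 701. -344.    8.]
wrist pos [600.  81. 374.] [[297.3, 0.0, 253.4], [0.0, 297.3, 193.7], [0.0, 0.0, 1.0]]
stand 0.95 [209.  20.  86.  39.] [547. 180.  15.]
bearing 0.55 [165. 306.  12.  22.] [ 456. -234.    8.]
spacer 0.65 [125. 162.  31.  27.] [430.   5.  12.]
cap 0.71 [302. 280.  47.  43.] [ 672. -174.   12.]
ring_nut 0.57 [224. 239.  29.  29.] [ 559. -107.    6.]
bushing 0.75 [209. 144.  20.  26.] [545.  25.   9.]
punch 0.82 [389.  44.  45.  35.] [766. 160.  25.]
big_ring 0.47 [316. 338.  24.   6.] [ 709. -305.    8.]
[[ 0.     1.    -0.002]
 [ 1.    -0.     0.   ]
 [ 0.    -0.002 -1.   ]]
```

View pics/scene0.png

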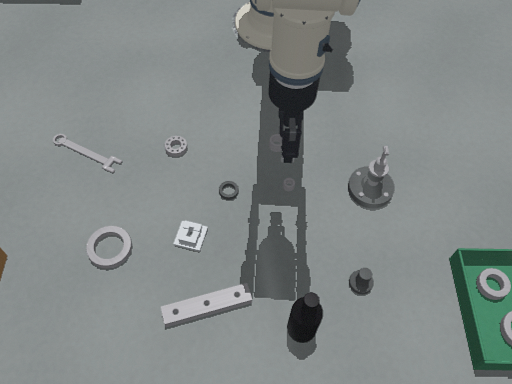

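View pics/wrist0.png

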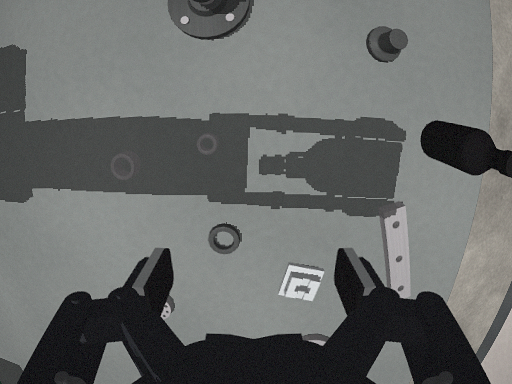

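The scene view shows the bearing at (176,146), the cap at (190,236) and the arbor at (375,180). The wrist view shows the spacer at (122,166), in shadow, with the bushing at (207,144). I'm moving the wrist camera over the bearing.

Call:
{"method": "move_arm", "body": {"dr": [[0,0,0],[0,0,0],[0,0,0],[0,0,0],[0,0,0],[0,0,0],[0,0,0],[0,0,0]], "slide": [[-31,-15.5,5],[-31,-15.5,5],[-31,-15.5,5],[-31,-15.5,5],[-31,-15.5,5],[-31,-15.5,5],[-31,-15.5,5],[-31,-15.5,5]], "grip": [1,1,1,1,1,1,1,1]}}

```text
time_s: 2.15
tool_pos: [441.7, -314.5, 204.8]
ee_rot: [-2.228, -2.212, 0.004]
ft_force: [0.1, 0.9, 0.6]
opening: 85.1
grasp_force: 0.0
```

```bash
cat >> h.py <<'E'
def ell(im,cm,X,half,zt,dia=None):
    "fit circles (ellipse contours) around projected X; returns candidates at height zt"
    u,v=proj(cm,X,True).astype(int); x0,y0=max(u-half,0),max(v-half,0)
    g=cv2.cvtColor(im[y0:y0+2*half,x0:x0+2*half],cv2.COLOR_RGB2GRAY)
    c=cv2.HoughCircles(cv2.resize(g,None,fx=4,fy=4,interpolation=cv2.INTER_CUBIC),cv2.HOUGH_GRADIENT_ALT,1.5,2,param1=150,param2=0.6,minRadius=20,maxRadius=4*half)
    out=[]
    if c is not None:
        for a,b,r in c[0]:
            U,V=x0+(a+.5)/4-.5,y0+(b+.5)/4-.5; p=onz(cm,U,V,zt,True); q=onz(cm,U+r/4,V,zt,True)
            out.append((U,V,r/4)); print("circ",round(U,1),round(V,1),round(r/4,1),"pos",p[:2].round(1),"dia",round(2*np.linalg.norm(p-q),1))
    return out
E
python3 - <<'E'
from h import *
s=st(); print([k for k in s], s.get("tcp_to_tips"))
cm,im=snap("wrist","w1")
for r in find_in("wrist","bearing")[:2]:
    b=r["box"]; p=onz(cm,b[0],b[1],10,True); print(r["confidence"],np.round(b,1),p.round(1))
ell(im,cm,p,50,15)
E
```

```text
2.15 [ 441.7 -314.5  204.8] [-2.228 -2.212  0.004] [0.1 0.9 0.6] 85.1 0.0
['time_s', 'joint_pos', 'dq', 'joint_efforts', 'tool_pos', 'ee_rot', 'ft_force', 'moment', 'grasp_force', 'opening'] None
0.97 [252.2  97.9  49.1  50.7] [ 440.7 -232.6   10. ]
circ 256.8 97.6 22.9 pos [ 445.4 -232.3] dia 46.7
circ 260.9 97.6 18.4 pos [ 449.6 -232.3] dia 37.5
circ 254.1 90.9 18.1 pos [ 442.8 -225.3] dia 36.9
circ 252.6 97.2 12.4 pos [ 441.2 -231.9] dia 25.3
circ 270.6 105.1 7.2 pos [ 459.5 -240.1] dia 14.7
```

View pics/w1.png

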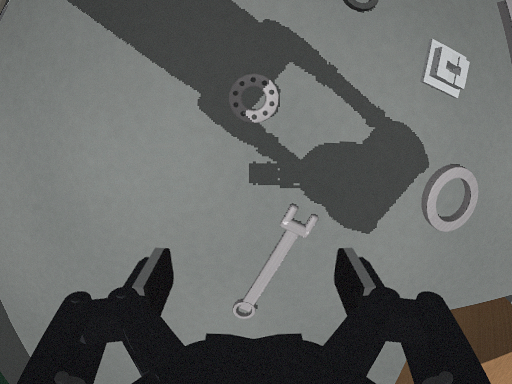

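The bearing sits at about pixel (254,98), which is near (441,-232). I'm moving above it and letting the arm settle.

Call:
{"method": "move_arm", "body": {"dr": [[0,0,0],[0,0,0],[0,0,0],[0,0,0],[0,0,0],[0,0,0]], "slide": [[8.2,0,5],[8.2,0,10],[8.2,0,12],[8.2,0,12],[8.2,0,12],[8.2,0,12]], "grip": [1,1,1,1,1,1]}}

```text
time_s: 2.85
tool_pos: [447.0, -229.1, 90.2]
ee_rot: [2.217, 2.218, 0.002]
ft_force: [0.5, 0.1, 0.5]
opening: 85.4
grasp_force: 0.0
```

```bash
python3 - <<'E'
from h import *
s=st();print(np.round(s["joint_pos"],3),np.round(s["dq"],3),Rn.from_rotvec(s["ee_rot"]).as_matrix().round(3))
cm,im=snap("wrist","w2")
E
```

```text
2.85 [ 447.  -229.1   90.2] [2.217e+00 2.218e+00 2.000e-03] [0.5 0.1 0.5] 85.4 0.0
[-0.541 -0.147  1.759 -0.     1.524 -0.542] [-0.015 -0.004 -0.018 -0.001 -0.003  0.002] [[-0.001  1.     0.005]
 [ 1.     0.001 -0.003]
 [-0.003  0.005 -1.   ]]
```

View pics/w2.png

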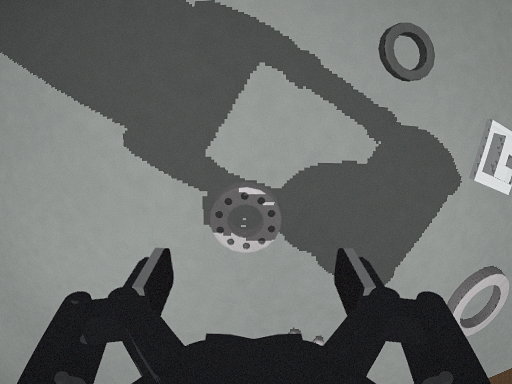

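```bash
python3 - <<'E'
from h import *
s=st(); cm,im=snap("wrist","w3")
for r in find_in("wrist","bearing")[:1]:
    b=r["box"]; p=onz(cm,b[0],b[1],10,True); print(r["confidence"],np.round(b,1),p.round(1))
ell(im,cm,p,50,15); st()
E
```

```text
2.9 [ 447.1 -229.5   90.5] [2.217e+00 2.217e+00 2.000e-03] [ 0.2 -0.1 -0.1] 85.7 0.0
0.96 [243.9 218.1  73.1  70.7] [ 441.1 -232.8   10. ]
circ 243.6 214.1 36.7 pos [ 441.1 -227.6] dia 51.6
circ 255.6 217.5 25.1 pos [ 449.5 -230.2] dia 35.5
circ 244.0 219.4 17.0 pos [ 441.3 -231.7] dia 24.1
circ 234.2 243.0 8.1 pos [ 433.9 -250.6] dia 11.9
circ 235.8 241.5 7.9 pos [ 435.1 -249.4] dia 11.6
circ 248.1 246.0 6.6 pos [ 444.1 -253.1] dia 9.7
circ 232.4 241.1 6.5 pos [ 432.6 -249.1] dia 9.6
circ 270.2 232.1 7.1 pos [ 460.1 -241.8] dia 10.3
circ 244.8 191.6 6.4 pos [ 442. -211.] dia 8.8
3.0 [ 446.6 -229.5   89.7] [2.218e+00 2.217e+00 2.000e-03] [ 1.1 -1.  -0.3] 85.2 0.0
```

Call:
{"method": "move_arm", "body": {"dr": [[0,0,0],[0,0,0],[0,0,0],[0,0,0],[0,0,0],[0,0,0],[0,0,0],[0,0,0]], "slide": [[-0.24,-0.56,2],[-0.24,-0.56,4],[-0.24,-0.56,6],[-0.24,-0.56,6.3],[-0.24,-0.56,6.3],[-0.24,-0.56,6.3],[-0.24,-0.56,6.3],[-0.24,-0.56,6.3]], "grip": [1,1,1,1,0.5,0.5,0.5,0.5], "squeeze": 50}}

```text
time_s: 3.8
tool_pos: [440.5, -231.2, 25.8]
ee_rot: [2.219, 2.219, 0.001]
ft_force: [-1.5, 0.2, 4.6]
opening: 49.7
grasp_force: 51.0
```

Call:
{"method": "move_arm", "body": {"dr": [[0,0,0],[0,0,0],[0,0,0]], "slide": [[0,0,0],[0,0,0],[0,0,0]], "grip": [0.4,0.4,0.4]}}

```text
time_s: 4.1
tool_pos: [440.6, -231.3, 25.9]
ee_rot: [2.219, 2.219, 0.001]
ft_force: [-1.3, 0.7, 6.6]
opening: 50.0
grasp_force: 51.0
```

Call:
{"method": "move_arm", "body": {"dr": [[0,0,0],[0,0,0],[0,0,0],[0,0,0],[0,0,0],[0,0,0],[0,0,0],[0,0,0]], "slide": [[0,0,-4],[0,0,-8],[3,1,-12],[7,2,-15],[11,3,-18],[15.5,4.5,-20],[20,6,-22],[24,7,-25]], "grip": [0.4,0.4,0.4,0.4,0.4,0.4,0.4,0.4]}}

```text
time_s: 4.9
tool_pos: [508.0, 6.4, 270.2]
ee_rot: [-2.221, -2.222, 0.0]
ft_force: [1.9, -0.7, -0.8]
opening: 50.1
grasp_force: 52.4
```

Call:
{"method": "move_arm", "body": {"dr": [[0,0,0],[0,0,0],[0,0,0],[0,0,0],[0,0,0],[0,0,0],[0,0,0]], "slide": [[4,1,-2],[8,2,-4],[11,3,-5.4],[11,3,-5.4],[11,3,-5.4],[11,3,-5.4],[11,3,-5.4]], "grip": [0.4,0.4,0.4,0.4,0.4,0.4,0.4]}}

```text
time_s: 5.6
tool_pos: [537.8, 113.2, 323.0]
ee_rot: [-2.223, -2.219, 0.001]
ft_force: [0.3, 0.7, -0.8]
opening: 50.1
grasp_force: 52.5
```

```bash
python3 - <<'E'
from h import *
s=st(); cm,im=snap("wrist","w4")
for l in ["stand","bearing"]:
  for r in find_in("wrist",l)[:1]:
    b=r["box"]; print(l,r["confidence"],np.round(b,1),onz(cm,b[0],b[1],20,True).round(1))
    if l=="stand": B=b
u,v=int(B[0]),int(B[1]); x0,y0=max(u-60,0),max(v-60,0)
print("crop",x0,y0); cv2.imwrite("pics/w4c.png",cv2.cvtColor(cv2.resize(im[y0:y0+120,x0:x0+120],(600,600),interpolation=cv2.INTER_CUBIC),cv2.COLOR_RGB2BGR))
ell(im,cm,onz(cm,u,v,20,True),80,18)
print(cm["R"],cm["t"])
E
```

```text
5.6 [537.8 113.2 323. ] [-2.223e+00 -2.219e+00  1.000e-03] [ 0.3  0.7 -0.8] 50.1 52.5
stand 0.76 [258.9  89.8  73.5  71.3] [545.6 206.9  20. ]
bearing 0.72 [253.1 258.4  97.5  97.2] [537.3 -56.5  20. ]
crop 198 29
circ 259.4 90.5 35.6 pos [546.3 205.9] dia 100.0
circ 263.5 92.0 39.1 pos [552.1 203.8] dia 110.3
circ 259.4 86.4 17.4 pos [546.3 211.8] dia 48.5
circ 268.0 84.9 27.0 pos [558.3 214.1] dia 75.9
circ 260.9 78.5 25.4 pos [548.4 223.1] dia 71.0
circ 257.9 90.5 15.0 pos [544.2 205.9] dia 41.8
circ 255.2 86.0 31.9 pos [540.5 212.3] dia 89.3
circ 259.4 90.5 19.0 pos [546.3 205.9] dia 53.1
circ 260.5 84.9 19.9 pos [547.8 214. ] dia 55.7
circ 248.5 87.5 26.7 pos [531.1 210.2] dia 74.5
circ 247.0 83.0 24.3 pos [529.1 216.7] dia 67.6
circ 263.5 92.0 22.2 pos [552.1 203.8] dia 62.3
circ 263.9 86.0 13.9 pos [552.6 212.4] dia 38.9
circ 255.2 86.0 14.5 pos [540.5 212.3] dia 40.3
circ 259.4 82.6 13.6 pos [546.3 217.2] dia 37.9
circ 263.1 89.8 14.4 pos [551.5 207. ] dia 40.2
circ 256.8 89.4 16.2 pos [542.6 207.5] dia 45.1
circ 255.6 92.4 12.5 pos [541.1 203.3] dia 34.9
circ 261.6 86.4 10.7 pos [549.4 211.8] dia 29.8
circ 265.4 84.5 12.3 pos [554.6 214.6] dia 34.4
circ 262.0 93.1 12.1 pos [550.  202.2] dia 33.8
circ 259.4 97.2 8.2 pos [546.3 196.3] dia 22.9
circ 256.0 96.5 8.6 pos [541.6 197.4] dia 24.2
circ 264.2 97.6 7.7 pos [553.1 195.8] dia 21.7
circ 268.8 87.9 9.3 pos [559.4 209.8] dia 26.1
circ 259.4 86.4 10.0 pos [546.3 211.8] dia 27.9
circ 266.9 80.8 8.4 pos [556.7 219.9] dia 23.5
circ 259.4 82.6 6.9 pos [546.3 217.2] dia 19.2
[[ 9.99998998e-01 -7.77647526e-04 -1.18330224e-03]
 [-3.65941673e-04 -9.49234911e-01  3.14567878e-01]
 [-1.36785473e-03 -3.14567130e-01 -9.49234244e-01]] [-537.74123791   46.11865217  480.4755585 ]
```

View pics/w4c.png

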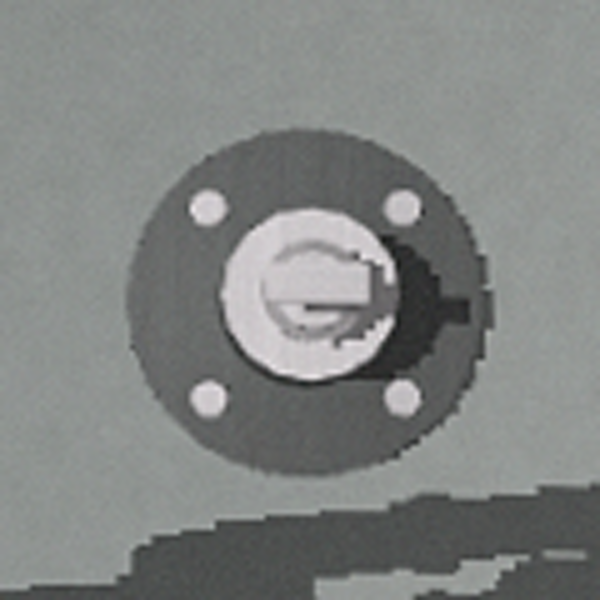

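The crop shows the base circle centred near (259.4,90), the seat near (259.5,88), and the cross-bar centred near (261,85.6) and lying along world x to within a few hundredths of a radian. Next I'll refine those points and measure the bearing in the hand.

```bash
python3 - <<'E'
from h import *
s=st(); cm,im=snap("wrist","w5")
g=cv2.cvtColor(im,cv2.COLOR_RGB2GRAY)
T=np.array(s["tool_pos"])
print("cam",onz(cm,250,100,0,True).round(1),(-np.array(cm["R"]).T@cm["t"]).round(1))
print("hand"); ell(im,cm,T+[0,0,-11],45,T[2]-11)
for (u,v),zs in (((259.4,89.9),[18]),((259.5,87.9),[65,75,85]),((261,85.6),[129,139,149])):
    for z in zs: print(z,onz(cm,u,v,z,True).round(1))
print(g[76:98,245:280])
E
```

```text
5.75 [537.9 113.4 323.3] [-2.223e+00 -2.220e+00  1.000e-03] [-0.4 -0.5 -1.4] 50.1 52.5
cam [533.2 192.7   0. ] [538.5 194.7 441.2]
hand
circ 251.2 266.1 41.9 pos [537.2 113.3] dia 42.8
circ 254.2 276.6 30.2 pos [538.8 106.8] dia 31.4
circ 247.5 256.4 17.3 pos [535.4 119.1] dia 17.2
circ 241.1 231.6 7.6 pos [532.4 132.9] dia 7.3
circ 262.9 259.4 11.3 pos [543.1 117.3] dia 11.3
circ 267.0 260.1 8.3 pos [545.2 116.9] dia 8.4
circ 244.1 298.4 6.8 pos [533.3  92.2] dia 7.3
circ 216.0 279.2 7.1 pos [518.7 104.8] dia 7.5
circ 275.2 295.4 6.4 pos [550.1  94.2] dia 6.9
circ 252.0 235.0 5.8 pos [537.7 131.1] dia 5.6
18 [546.5 207.1  18. ]
65 [545.8 208.3  65. ]
75 [545.6 207.9  75. ]
85 [545.4 207.6  85. ]
129 [546.1 208.4 129. ]
139 [545.8 208.  139. ]
149 [545.6 207.5 149. ]
[[ 97 119 192 208 205 207 204 208 205 203 198 203 207 201 199 200 201 197
  203 204 201 202 205 199 200 202 208 190  46  38  43  49  71  92  91]
 [ 98 173 197 206 204 202 209 205 205 203 198 195 191 179 167 167 171 181
  187 192 201 202 205 205 197 205 205 196 128  56  43  49  70  90  95]
 [149 202 201 201 202 206 211 20
[... 2168 characters left out ...]
 204 153 154 155 167 189 193 196 197 192 195 199
  197 181 157 131 139 138 113  96 104 100  95  93 215 158  39  47  45]
 [200 202 197 202 204 204 211 203 148 150 155 161 157 163 173 179 171 162
  147 143 141 139 138 112 100 105 100  98 185 189 217  98  41  48  49]
 [207 204 199 201 203 202 210 210 170 146 150 158 152 148 141 147 138 136
  139 142 143 136 116 100  99 100  94  90 196 211 170  44  45  49  54]
 [193 207 198 198 204 206 207 209 207 198 160 143 159 152 144 142 142 139
  149 139 100 104 109 103 102 100 199 207 206 215  80  42  48  52  50]
 [145 202 198 203 203 203 207 207 204 202 201 186 199 190 174 158 179 190
  207 161  88 174 212 212 207 209 209 203 203 113  46  44  48  45  48]]
```

Call:
{"method": "move_arm", "body": {"dr": [[0,0,0],[0,0,0],[0,0,0],[0,0,0],[0,0,0],[0,0,0],[0,0,0],[0,0,0]], "slide": [[4,0.4,3],[8,0.73,6],[9.5,0.73,10],[9.5,0.73,13.5],[9.5,0.73,13.5],[9.5,0.73,13.5],[9.5,0.73,13.5],[9.5,0.73,13.5]], "grip": [0.4,0.4,0.4,0.4,0.4,0.4,0.4,0.4]}}

```text
time_s: 6.6
tool_pos: [546.5, 209.1, 191.9]
ee_rot: [2.221, 2.219, 0.007]
ft_force: [0.2, -0.1, -0.5]
opening: 50.0
grasp_force: 52.5
```

```bash
python3 - <<'E'
from h import *
s=st(); cm,im=snap("wrist","w6")
cv2.imwrite("pics/w6c.png",cv2.cvtColor(cv2.resize(im[180:330,160:350],(760,600),interpolation=cv2.INTER_CUBIC),cv2.COLOR_RGB2BGR));st();s=st()
print(Rn.from_rotvec(s["ee_rot"]).as_matrix().round(3))
E
```

```text
6.6 [546.5 209.1 191.9] [2.221 2.219 0.007] [ 0.2 -0.1 -0.5] 50.0 52.5
6.65 [546.3 209.1 191.4] [2.221 2.219 0.006] [ 0.9  0.2 -1.7] 50.1 52.5
6.65 [546.3 209.1 191.4] [2.221 2.219 0.006] [ 0.9  0.2 -1.7] 50.1 52.5
[[ 0.001  1.     0.004]
 [ 1.    -0.001  0.001]
 [ 0.001  0.004 -1.   ]]
```

View pics/w6c.png

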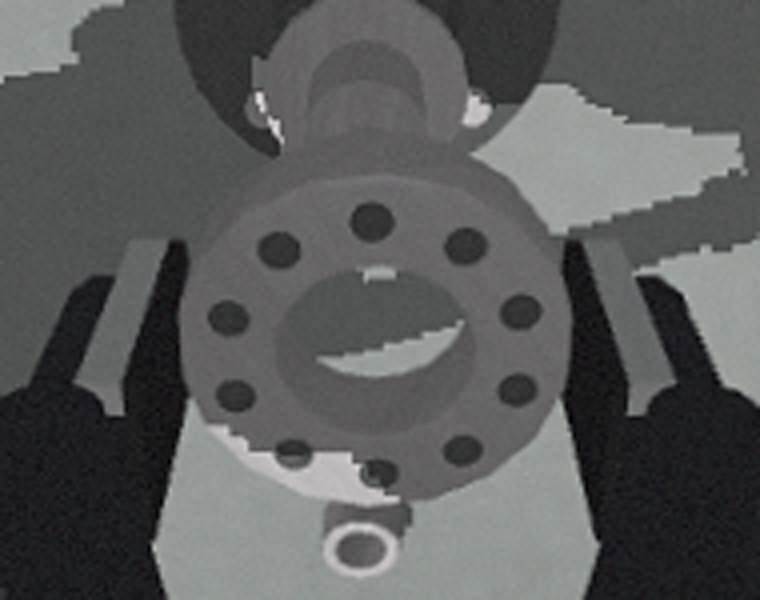

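The crop shows the bearing level in the jaws, with its bore centred near (376,350). The arbor's seat lies behind it near column 368, so a small correction to -x is needed. I'll descend gently.

Call:
{"method": "move_arm", "body": {"dr": [[0,0,0],[0,0,0],[0,0,0],[0,0,0],[0,0,0],[0,0,0],[0,0,0],[0,0,0]], "slide": [[-0.06,-0.11,0.4],[-0.06,-0.11,0.8],[-0.06,-0.11,1.2],[-0.06,-0.11,1.6],[-0.06,-0.11,2.0],[-0.06,-0.11,2.4],[-0.06,-0.11,2.7],[-0.06,-0.11,3.0]], "grip": [0.4,0.4,0.4,0.4,0.4,0.4,0.4,0.4]}}

```text
time_s: 7.45
tool_pos: [544.2, 208.7, 158.1]
ee_rot: [-2.221, -2.221, 0.0]
ft_force: [0.1, 0.0, -1.2]
opening: 50.3
grasp_force: 52.5
```

Call:
{"method": "move_arm", "body": {"dr": [[0,0,0],[0,0,0],[0,0,0],[0,0,0],[0,0,0],[0,0,0],[0,0,0]], "slide": [[0,0.08,0],[0,0.08,0.3],[0,0.08,0.6],[0,0.08,0.9],[0,0.08,1.2],[0,0.08,1.5],[0,0.08,1.8]], "grip": [0.4,0.4,0.4,0.4,0.4,0.4,0.4]}}

```text
time_s: 8.15
tool_pos: [545.0, 208.7, 140.2]
ee_rot: [-2.221, -2.221, 0.0]
ft_force: [-0.0, -0.6, -1.6]
opening: 50.3
grasp_force: 52.5
```

Call:
{"method": "move_arm", "body": {"dr": [[0,0,0],[0,0,0],[0,0,0],[0,0,0],[0,0,0],[0,0,0]], "slide": [[0,0,0.3],[0,0,0.6],[0,0,0.9],[0,0,1.2],[0,0,1.5],[0,0,1.5]], "grip": [0.4,0.4,0.4,0.4,0.4,0.4]}}

```text
time_s: 8.75
tool_pos: [544.8, 208.6, 124.8]
ee_rot: [-2.221, -2.221, 0.001]
ft_force: [-0.7, -0.1, -1.8]
opening: 49.9
grasp_force: 52.5
```

Call:
{"method": "move_arm", "body": {"dr": [[0,0,0],[0,0,0],[0,0,0],[0,0,0],[0,0,0],[0,0,0]], "slide": [[0,0,0.3],[0,0,0.6],[0,0,0.9],[0,0,1.2],[0,0,1.4],[0,0,1.4]], "grip": [0.4,0.4,0.4,0.4,0.4,0.4]}}

```text
time_s: 9.35
tool_pos: [544.8, 208.7, 111.0]
ee_rot: [-2.221, -2.221, 0.001]
ft_force: [0.2, 0.1, -1.6]
opening: 49.8
grasp_force: 52.5
```

Call:
{"method": "move_arm", "body": {"dr": [[0,0,0],[0,0,0],[0,0,0],[0,0,0]], "slide": [[0,0,0.25],[0,0,0.5],[0,0,0.7],[0,0,0.7]], "grip": [0.4,0.4,0.4,0.4]}}

```text
time_s: 9.75
tool_pos: [545.3, 208.8, 106.1]
ee_rot: [2.221, 2.221, 0.002]
ft_force: [-3.6, -1.6, 8.3]
opening: 50.4
grasp_force: 53.3
```

Call:
{"method": "move_arm", "body": {"dr": [[0,0,0],[0,0,0],[0,0,0],[0,0,0],[0,0,0],[0,0,0],[0,0,0]], "slide": [[0,0,-0.2],[0,0,-0.4],[0,0,-0.4],[0,0,-0.4],[0,0,-0.4],[0,0,-0.4],[0,0,-0.4]], "grip": [0.4,0.4,0.4,1,1,1,1]}}

```text
time_s: 10.45
tool_pos: [544.9, 208.7, 108.0]
ee_rot: [-2.221, -2.221, 0.001]
ft_force: [-0.4, -0.5, -0.8]
opening: 85.4
grasp_force: 0.0
```

Call:
{"method": "move_arm", "body": {"dr": [[0,0,0],[0,0,0],[0,0,0],[0,0,0],[0,0,0],[0,0,0],[0,0,0]], "slide": [[0,0,-4],[0,0,-8],[0,0,-12],[-4,0,-16],[-9,0,-20],[-9,0,-20],[-9,0,-20]], "grip": [1,1,1,1,1,1,1]}}

```text
time_s: 11.15
tool_pos: [545.8, 117.0, 311.2]
ee_rot: [2.223, 2.216, 0.006]
ft_force: [-0.1, 0.6, -0.4]
opening: 85.2
grasp_force: 0.0
```

```bash
python3 - <<'E'
from h import *
s=st(); cm,im=snap("wrist","w7"); cs,ims=snap("side","s7"); c2,i2=snap("scene","sc7")
def crop(im,cm,f,h=60):
    u,v=proj(cm,[545,208,90],f).astype(int); x0,y0=max(u-h//2-10,0),max(v-h//2-10,0)
    print(x0,y0); return cv2.resize(im[y0:y0+h,x0:x0+h],(390,390),interpolation=cv2.INTER_CUBIC)
cv2.imwrite("pics/c7.png",cv2.cvtColor(np.hstack([crop(im,cm,True,80),crop(ims,cs,False,80)]),cv2.COLOR_RGB2BGR))
E
```

```text
11.15 [545.8 117.  311.2] [2.223 2.216 0.006] [-0.1  0.6 -0.4] 85.2 0.0
201 40
153 230
```

View pics/c7.png

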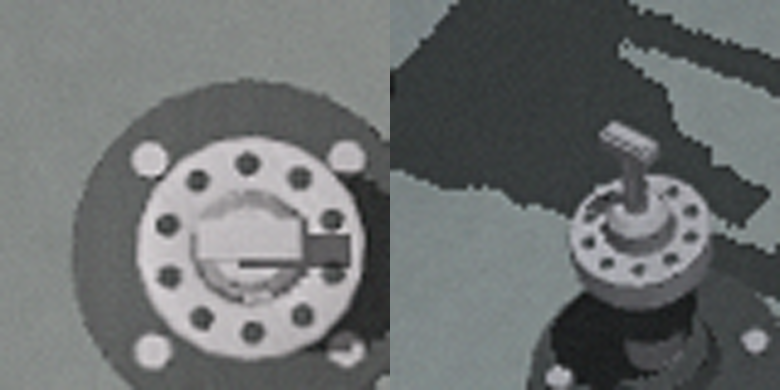

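The bearing lies flat on the seat, with the post and bar standing centrally through it. Now the spacer.

Call:
{"method": "move_arm", "body": {"dr": [[0,0,0],[0,0,0],[0,0,0],[0,0,0],[0,0,0],[0,0,0],[0,0,0],[0,0,0]], "slide": [[-4.5,-2,0],[-9,-5,3],[-13,-8,6],[-17,-11,8],[-19.7,-11.5,9.6],[-19.7,-11.5,9.6],[-19.7,-11.5,9.6],[-19.7,-11.5,9.6]], "grip": [1,1,1,1,1,1,1,1]}}

```text
time_s: 12.1
tool_pos: [430.6, -77.1, 212.4]
ee_rot: [-2.219, -2.222, -0.001]
ft_force: [-0.3, 0.4, 0.3]
opening: 85.4
grasp_force: 0.0
```

```bash
python3 - <<'E'
from h import *
s=st(); cm,im=snap("wrist","w8")
p=[431,3,12]
for r in find_in("wrist","spacer")[:2]:
    b=r["box"]; q=onz(cm,b[0],b[1],12,True); print(r["confidence"],np.round(b,1),q.round(1)); 
    if np.hypot(*(q-p)[:2])<40: p=q
ell(im,cm,p,35,24);s=st()
E
```

```text
12.1 [430.6 -77.1 212.4] [-2.219e+00 -2.222e+00 -1.000e-03] [-0.3  0.4  0.3] 85.4 0.0
0.86 [254.1  99.2  37.3  33.7] [431.5   3.8  12. ]
circ 253.1 100.4 16.6 pos [430.5   2.6] dia 33.6
circ 255.4 98.5 14.4 pos [432.8   4.5] dia 29.2
12.2 [430.9 -77.  213.1] [2.218e+00 2.224e+00 1.000e-03] [-0.7 -0.2 -0.5] 85.3 0.0
```

Call:
{"method": "move_arm", "body": {"dr": [[0,0,0],[0,0,0],[0,0,0],[0,0,0],[0,0,0],[0,0,0],[0,0,0]], "slide": [[4,0,4],[8,0,8],[8,0,11.5],[8,0,11.5],[8,0,11.5],[8,0,11.5],[8,0,11.5]], "grip": [1,1,1,1,1,1,1]}}

```text
time_s: 12.9
tool_pos: [431.7, 1.1, 100.6]
ee_rot: [2.22, 2.218, 0.005]
ft_force: [0.3, 0.3, 0.3]
opening: 85.0
grasp_force: 0.0
```

```bash
python3 - <<'E'
from h import *
s=st(); cm,im=snap("wrist","w9")
p=np.array([431,3,24])
for r in find_in("wrist","spacer")[:1]:
    b=r["box"]; q=onz(cm,b[0],b[1],14,True); print(r["confidence"],np.round(b,1),q.round(1))
ell(im,cm,p,40,24);st()
u,v=proj(cm,p,True).astype(int);print(u,v)
cv2.imwrite("pics/w9c.png",cv2.cvtColor(cv2.resize(im[v-40:v+40,u-40:u+40],(560,560),interpolation=cv2.INTER_CUBIC),cv2.COLOR_RGB2BGR))
E
```

```text
12.9 [431.7   1.1 100.6] [2.22  2.218 0.005] [0.3 0.3 0.3] 85.0 0.0
0.68 [250.8 207.8  51.3  52.3] [430.6   3.6  14. ]
circ 250.0 213.5 23.5 pos [430.1   3.2] dia 33.2
circ 245.1 214.2 20.2 pos [426.7   2.6] dia 28.5
13.0 [431.2   1.1  99.7] [2.221 2.218 0.003] [-0.8 -0.1  0.3] 85.5 0.0
251 213
```

View pics/w9c.png

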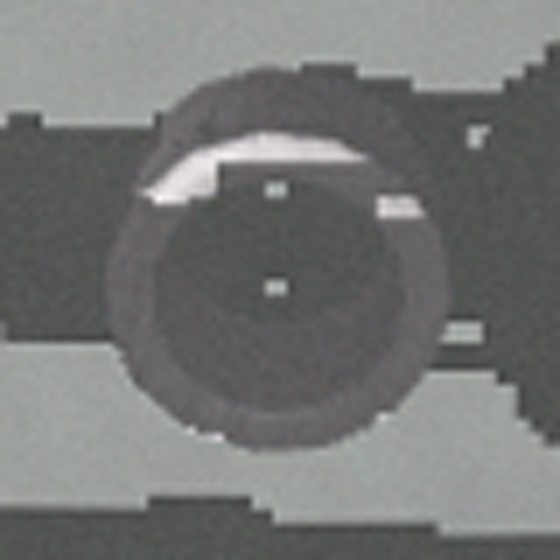

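Call:
{"method": "move_arm", "body": {"dr": [[0,0,0],[0,0,0],[0,0,0],[0,0,0],[0,0,0],[0,0,0],[0,0,0],[0,0,0]], "slide": [[0.2,-0.15,2],[0.2,-0.15,4],[0.2,-0.15,6],[0.2,-0.15,6.8],[0.2,-0.15,6.8],[0.2,-0.15,6.8],[0.2,-0.15,6.8],[0.2,-0.15,6.8]], "grip": [1,1,1,1,0.35,0.25,0.25,0.25]}}

```text
time_s: 13.8
tool_pos: [429.5, 3.6, 31.2]
ee_rot: [2.22, 2.22, 0.003]
ft_force: [-0.1, 1.0, 2.8]
opening: 34.8
grasp_force: 49.5
```

Call:
{"method": "move_arm", "body": {"dr": [[0,0,0],[0,0,0],[0,0,0]], "slide": [[0,0,0],[0,0,0],[0,0,0]], "grip": [0.25,0.25,0.25]}}

```text
time_s: 14.1
tool_pos: [429.5, 3.6, 31.2]
ee_rot: [2.22, 2.22, 0.003]
ft_force: [-1.7, -1.1, 5.4]
opening: 34.4
grasp_force: 49.8
```

Call:
{"method": "move_arm", "body": {"dr": [[0,0,0],[0,0,0],[0,0,0],[0,0,0],[0,0,0],[0,0,0],[0,0,0],[0,0,0]], "slide": [[0,0,-5],[0,0,-10],[3,2,-14],[7,4,-17.4],[11,6.5,-17.4],[15,9,-17.4],[19,11.5,-17.4],[20.54,11.55,-17.4]], "grip": [0.25,0.25,0.25,0.25,0.25,0.25,0.25,0.25]}}

```text
time_s: 14.9
tool_pos: [545.3, 212.6, 201.1]
ee_rot: [-2.217, -2.223, 0.003]
ft_force: [-0.9, -1.0, -1.8]
opening: 34.3
grasp_force: 50.4
```

Call:
{"method": "move_arm", "body": {"dr": [[0,0,0],[0,0,0],[0,0,0],[0,0,0]], "slide": [[0,0,0],[0,0,0],[0,0,0],[0,0,0]], "grip": [0.25,0.25,0.25,0.25]}}

```text
time_s: 15.3
tool_pos: [543.9, 207.9, 204.3]
ee_rot: [2.223, 2.219, 0.001]
ft_force: [-0.5, 0.5, -0.9]
opening: 34.4
grasp_force: 50.4
```

Call:
{"method": "move_arm", "body": {"dr": [[0,0,0],[0,0,0],[0,0,0],[0,0,0],[0,0,0],[0,0,0]], "slide": [[0.1,0.1,0.4],[0.1,0.1,0.8],[0.1,0.1,1.2],[0.1,0.1,1.6],[0.1,0.1,1.8],[0.1,0.1,1.8]], "grip": [0.25,0.25,0.25,0.25,0.25,0.25]}}

```text
time_s: 15.9
tool_pos: [544.8, 210.1, 184.8]
ee_rot: [-2.221, -2.221, 0.001]
ft_force: [-0.1, -0.2, -0.4]
opening: 34.1
grasp_force: 50.4
```

Call:
{"method": "move_arm", "body": {"dr": [[0,0,0],[0,0,0],[0,0,0],[0,0,0],[0,0,0],[0,0,0],[0,0,0]], "slide": [[-0.1,0.02,0],[-0.1,0.02,0.3],[-0.1,0.02,0.6],[-0.1,0.02,0.9],[-0.1,0.02,1.2],[-0.1,0.02,1.5],[-0.1,0.02,1.8]], "grip": [0.25,0.25,0.25,0.25,0.25,0.25,0.25]}}

```text
time_s: 16.6
tool_pos: [545.2, 209.1, 167.1]
ee_rot: [-2.221, -2.221, 0.0]
ft_force: [-0.3, -0.5, -0.7]
opening: 34.8
grasp_force: 50.4
```

Call:
{"method": "move_arm", "body": {"dr": [[0,0,0],[0,0,0],[0,0,0],[0,0,0],[0,0,0],[0,0,0],[0,0,0],[0,0,0]], "slide": [[0,0,0.4],[0,0,0.8],[0,0,1.2],[0,0,1.6],[0,0,2.0],[0,0,2.4],[0,0,2.7],[0,0,2.9]], "grip": [0.25,0.25,0.25,0.25,0.25,0.25,0.25,0.25]}}

```text
time_s: 17.4
tool_pos: [545.2, 209.1, 138.1]
ee_rot: [-2.221, -2.221, 0.001]
ft_force: [0.7, 0.0, -0.5]
opening: 34.3
grasp_force: 50.4
```

Call:
{"method": "move_arm", "body": {"dr": [[0,0,0],[0,0,0],[0,0,0],[0,0,0],[0,0,0]], "slide": [[0,0,0.25],[0,0,0.5],[0,0,0.7],[0,0,0.9],[0,0,0.9]], "grip": [0.25,0.25,0.25,0.25,0.25]}}

```text
time_s: 17.9
tool_pos: [545.3, 209.1, 130.1]
ee_rot: [2.221, 2.221, 0.001]
ft_force: [-2.1, -0.9, 3.7]
opening: 34.4
grasp_force: 50.9
```

Call:
{"method": "move_arm", "body": {"dr": [[0,0,0],[0,0,0],[0,0,0],[0,0,0],[0,0,0]], "slide": [[0,0,0],[0,0,0],[0,0,0],[0,0,0],[0,0,0]], "grip": [1,1,1,1,1]}}

```text
time_s: 18.4
tool_pos: [545.2, 209.1, 129.4]
ee_rot: [-2.221, -2.221, 0.0]
ft_force: [0.9, -0.0, -0.2]
opening: 85.3
grasp_force: 0.0
```

Call:
{"method": "move_arm", "body": {"dr": [[0,0,0],[0,0,0],[0,0,0],[0,0,0],[0,0,0],[0,0,0],[0,0,0]], "slide": [[0,0,-4],[0,0,-8],[0,0,-12],[-4,0,-16],[-9,0,-19.3],[-9,0,-19.3],[-9,0,-19.3]], "grip": [1,1,1,1,1,1,1]}}

```text
time_s: 19.1
tool_pos: [545.8, 117.6, 324.6]
ee_rot: [2.223, 2.216, 0.005]
ft_force: [0.4, -0.4, -0.0]
opening: 85.8
grasp_force: 0.0
```

```bash
python3 - <<'E'
from h import *
s=st(); cm,im=snap("wrist","w10"); cs,ims=snap("side","s10")
def crop(im,cm,f,h=60):
    u,v=proj(cm,[545,208,110],f).astype(int); x0,y0=max(u-h//2,0),max(v-h//2,0)
    print(x0,y0); return cv2.resize(im[y0:y0+h,x0:x0+h],(390,390),interpolation=cv2.INTER_CUBIC)
cv2.imwrite("pics/c10.png",cv2.cvtColor(np.hstack([crop(im,cm,True),crop(ims,cs,False)]),cv2.COLOR_RGB2BGR))
print(find_in("wrist","spacer")[:1],find_in("wrist","bearing")[:1]);st()
E
```

```text
19.1 [545.8 117.6 324.6] [2.223 2.216 0.005] [ 0.4 -0.4 -0. ] 85.8 0.0
221 60
172 243
[{'box': [253.0, 89.5, 35.0, 32.2], 'confidence': 0.89}] [{'box': [250.9, 89.9, 45.0, 43.7], 'confidence': 0.75}]
19.3 [544.9 120.2 320.2] [-2.218 -2.221  0.004] [0.3 0.7 0.1] 85.6 0.0
```

View pics/c10.png

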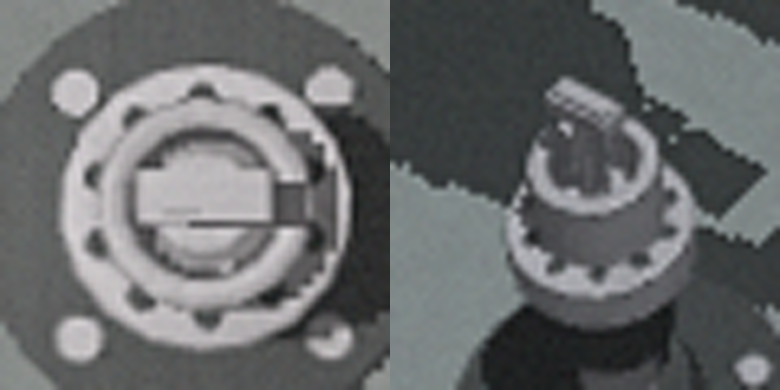

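The spacer stands centred on the bearing, and the bar is aligned with world x. Now the cap.

Call:
{"method": "move_arm", "body": {"dr": [[0,0,0],[0,0,0],[0,0,0],[0,0,0],[0,0,0],[0,0,0],[0,0,0],[0,0,0]], "slide": [[-4.5,1.5,0],[-9,3,1],[-13.5,4.5,3],[-18,6,5],[-22.5,8,7],[-27,10,9],[-31.5,11.5,10.5],[-36,12.7,10.5]], "grip": [1,1,1,1,1,1,1,1]}}

```text
time_s: 20.1
tool_pos: [671.0, -235.3, 211.9]
ee_rot: [-2.213, -2.219, 0.004]
ft_force: [1.2, 0.1, -0.2]
opening: 85.2
grasp_force: 0.0
```

Call:
{"method": "move_arm", "body": {"dr": [[0,0,0],[0,0,0],[0,0,0],[0,0,0]], "slide": [[-1.7,0,0],[-1.7,0,0],[-1.7,0,0],[-1.7,0,0]], "grip": [1,1,1,1]}}

```text
time_s: 20.5
tool_pos: [671.2, -250.7, 218.3]
ee_rot: [2.219, 2.224, 0.001]
ft_force: [1.0, 0.2, 0.5]
opening: 85.7
grasp_force: 0.0
```

```bash
python3 - <<'E'
from h import *
s=st(); cm,im=snap("wrist","w11"); st()
r=find_in("wrist","cap")[:1]; print(r)
u,v=[int(a) for a in r[0]["box"][:2]]; x0,y0=u-40,v-40; print(x0,y0,onz(cm,u,v,12,True))
cv2.imwrite("pics/w11c.png",cv2.cvtColor(cv2.resize(im[y0:y0+80,x0:x0+80],(560,560),interpolation=cv2.INTER_CUBIC),cv2.COLOR_RGB2BGR))
np.savez("w11.npz",R=cm["R"],t=cm["t"],K=cm["intrinsics"])
E
```

```text
20.5 [ 671.2 -250.7  218.3] [2.219e+00 2.224e+00 1.000e-03] [1.  0.2 0.5] 85.7 0.0
20.55 [ 671.2 -250.8  218.6] [2.218e+00 2.224e+00 1.000e-03] [-0.4  0.3  1.1] 85.3 0.0
[{'box': [255.7, 109.2, 63.2, 62.9], 'confidence': 0.68}]
215 69 [ 673.24671996 -180.6153029    12.        ]
```

View pics/w11c.png

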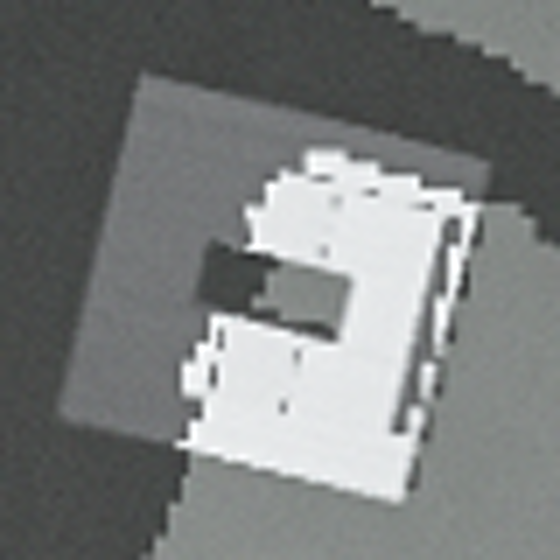

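The crop shows the cap with flange corners at (143,72), (490,160), (410,502) and (60,418), and the slot centre at (275,289). The slot's long axis is tilted about 13° in the image.

```bash
python3 - <<'E'
from h import *
d=np.load("w11.npz"); cm=dict(R=d["R"],t=d["t"],intrinsics=d["K"])
f=lambda p,z: onz(cm,215+(p[0]+.5)/7-.5,69+(p[1]+.5)/7-.5,z,True)[:2]
for pts,z in (([(143,72),(490,160),(410,502),(60,418)],8),([(213,240),(355,272),(337,340),(195,302)],24)):
    P=np.array([f(p,z) for p in pts]); print(P.round(1).tolist(),P.mean(0).round(1))
    for a,b in ((0,1),(3,2),(0,3),(1,2)):
        e=P[b]-P[a]; print(round(np.linalg.norm(e),1),round(np.degrees(np.arctan2(e[1],e[0])),1))
s=st(); print(np.round(s["joint_pos"],3))
E
```

```text
[[651.5, -147.3], [705.3, -160.8], [693.6, -215.4], [638.2, -202.0]] [ 672.2 -181.4]
55.5 -14.1
57.0 -13.6
56.3 -103.7
55.9 -102.2
[[662.8, -173.8], [683.8, -178.5], [681.2, -188.7], [660.1, -183.1]] [ 672. -181.]
21.5 -12.6
21.9 -15.0
9.7 -106.0
10.6 -104.2
20.6 [ 671.2 -250.9  218.7] [2.218e+00 2.223e+00 1.000e-03] [-0.7 -0.3 -0.2] 85.3 0.0
[-0.405  0.413  0.922  0.     1.805 -0.408]
```

Call:
{"method": "move_arm", "body": {"dr": [[0,0,-0.15],[0,0,-0.3],[0,0,-0.45],[0,0,-0.6],[0,0,-0.75],[0,0,-0.9],[0,0,-1.05],[0,0,-1.2]], "slide": [[2,0.04,1],[4,0.04,3],[7,0.04,5],[7,0.04,8],[7,0.04,11.5],[7,0.04,11.5],[7,0.04,11.5],[7,0.04,11.5]], "grip": [1,1,1,1,1,1,1,1]}}

```text
time_s: 21.4
tool_pos: [671.2, -181.5, 103.0]
ee_rot: [0.567, 3.09, 0.0]
ft_force: [0.4, -0.5, -0.2]
opening: 85.4
grasp_force: 0.0
```

Call:
{"method": "move_arm", "body": {"dr": [[0,0,-0.13],[0,0,-0.13],[0,0,-0.13],[0,0,-0.13],[0,0,-0.13]], "slide": [[0,0,0],[0,0,0],[0,0,0],[0,0,0],[0,0,0]], "grip": [1,1,1,1,1]}}

```text
time_s: 21.9
tool_pos: [671.3, -182.7, 102.9]
ee_rot: [0.379, 3.118, -0.0]
ft_force: [1.5, -0.8, -0.5]
opening: 85.2
grasp_force: 0.0
```

```bash
cat >> h.py <<'E'
def togo(s,X,yaw,zt):
    "slide (cm) in tool axes and dr z to reach world X with tool y at world angle yaw (deg)"
    M=Rn.from_rotvec(s["ee_rot"]).as_matrix(); y=M[:,1]
    a=np.degrees(np.arctan2(y[1],y[0])); print("yaw",round(a,2),"slide",(M.T@(np.array([*X,zt])-s["tool_pos"])/10).round(2),"drz",round(-np.radians(yaw-a),3),"axis",M[:,2].round(4))
E
python3 - <<'E'
from h import *
s=st(); print(np.round(s["joint_pos"],3)); togo(s,[671.6,-181.2],76.2,36)
E
```

```text
21.9 [ 671.3 -182.7  102.9] [ 0.379  3.118 -0.   ] [ 1.5 -0.8 -0.5] 85.2 0.0
[-0.315  0.369  1.182 -0.     1.59  -1.643]
yaw 76.13 slide [0.01 0.16 6.69] drz -0.001 axis [ 1.e-04 -1.e-04 -1.e+00]
```

Call:
{"method": "move_arm", "body": {"dr": [[0,0,0],[0,0,0],[0,0,0],[0,0,0],[0,0,0],[0,0,0],[0,0,0],[0,0,0]], "slide": [[0,0.16,2],[0,0.16,4],[0,0.16,6],[0,0.16,6.7],[0,0.16,6.7],[0,0.16,6.7],[0,0.16,6.7],[0,0.16,6.7]], "grip": [1,1,1,1,0.3,0.25,0.25,0.25], "squeeze": 60}}

```text
time_s: 22.7
tool_pos: [672.7, -181.8, 38.3]
ee_rot: [0.377, 3.115, -0.001]
ft_force: [1.7, -0.5, -1.3]
opening: 34.0
grasp_force: 60.3
```

Call:
{"method": "move_arm", "body": {"dr": [[0,0,0],[0,0,0],[0,0,0]], "slide": [[0,0,0],[0,0,0],[0,0,0]], "grip": [0.25,0.25,0.25]}}

```text
time_s: 23.0
tool_pos: [672.6, -181.7, 37.9]
ee_rot: [0.377, 3.116, -0.001]
ft_force: [-0.4, 0.2, 6.4]
opening: 34.0
grasp_force: 61.0
```

```bash
python3 - <<'E'
from h import *
s=st(); togo(s,[671.6,-181.2],76.2,36)
E
```

```text
23.0 [ 672.6 -181.7   37.9] [ 3.770e-01  3.116e+00 -1.000e-03] [-0.4  0.2  6.4] 34.0 61.0
yaw 76.2 slide [0.11 0.02 0.19] drz 0.0 axis [ 0.0032 -0.001  -1.    ]
```

Call:
{"method": "move_arm", "body": {"dr": [[0,0,0],[0,0,0],[0,0,0],[0,0,-0.1],[0,0,-0.2],[0,0,-0.24],[0,0,-0.24],[0,0,-0.24]], "slide": [[0,0,-4],[0,0,-8],[1,2,-12],[3,5,-15],[5,8.5,-17],[7.5,12,-18],[10,16,-18],[12.5,20,-18]], "grip": [0.25,0.25,0.25,0.25,0.25,0.25,0.25,0.25]}}

```text
time_s: 23.8
tool_pos: [597.1, 44.0, 216.1]
ee_rot: [0.002, 3.141, 0.0]
ft_force: [0.3, 0.1, -1.2]
opening: 34.5
grasp_force: 60.4
```

Call:
{"method": "move_arm", "body": {"dr": [[0,0,0],[0,0,0],[0,0,0],[0,0,0]], "slide": [[0,0,0],[0,0,0],[0,0,0],[0,0,0]], "grip": [0.25,0.25,0.25,0.25]}}

```text
time_s: 24.2
tool_pos: [598.2, 41.3, 215.3]
ee_rot: [-0.004, -3.141, 0.0]
ft_force: [0.2, 0.3, -1.4]
opening: 34.4
grasp_force: 60.5
```

```bash
python3 - <<'E'
from h import *
s=st(); print(np.round(s["joint_pos"],3)); togo(s,[546.3,208.3],90,210)
E
```

```text
24.2 [598.2  41.3 215.3] [-0.004 -3.141  0.   ] [ 0.2  0.3 -1.4] 34.4 60.5
[ 0.012  0.086  1.308 -0.     1.748 -1.556]
yaw 89.85 slide [ 5.23 16.68  0.53] drz -0.003 axis [-7.e-04 -3.e-04 -1.e+00]
```

Call:
{"method": "move_arm", "body": {"dr": [[0,0,0],[0,0,0],[0,0,0],[0,0,0],[0,0,0],[0,0,0],[0,0,0],[0,0,0]], "slide": [[1.5,4.5,0],[3,9,0],[4.5,13,0],[5.2,16.7,0],[5.2,16.7,0],[5.2,16.7,0],[5.2,16.7,0.5],[5.2,16.7,0.5]], "grip": [0.25,0.25,0.25,0.25,0.25,0.25,0.25,0.25]}}

```text
time_s: 25.0
tool_pos: [546.4, 208.1, 209.6]
ee_rot: [-0.005, -3.14, 0.001]
ft_force: [-0.1, -0.4, -1.2]
opening: 33.8
grasp_force: 60.7
```

```bash
python3 - <<'E'
from h import *
s=st(); togo(s,[546.3,208.3],90,192)
E
```

```text
25.0 [546.4 208.1 209.6] [-5.00e-03 -3.14e+00  1.00e-03] [-0.1 -0.4 -1.2] 33.8 60.7
yaw 89.82 slide [0.01 0.03 1.76] drz -0.003 axis [-1.5e-03 -8.0e-04 -1.0e+00]
```

Call:
{"method": "move_arm", "body": {"dr": [[0,0,0],[0,0,0],[0,0,0],[0,0,0],[0,0,0],[0,0,0]], "slide": [[0,0.02,0.4],[0,0.02,0.8],[0,0.02,1.2],[0,0.02,1.6],[0,0.02,1.9],[0,0.02,1.9]], "grip": [0.25,0.25,0.25,0.25,0.25,0.25]}}

```text
time_s: 25.6
tool_pos: [545.8, 209.8, 190.9]
ee_rot: [-0.001, -3.141, 0.001]
ft_force: [0.5, 0.3, -2.1]
opening: 33.9
grasp_force: 60.7
```

Call:
{"method": "move_arm", "body": {"dr": [[0,0,0],[0,0,0],[0,0,0],[0,0,0]], "slide": [[0,0,0.2],[0,0,0.4],[0,0,0.6],[0,0,0.6]], "grip": [0.25,0.25,0.25,0.25]}}

```text
time_s: 26.0
tool_pos: [546.0, 209.8, 185.3]
ee_rot: [-0.001, -3.141, 0.0]
ft_force: [-1.2, 0.2, -2.1]
opening: 34.3
grasp_force: 60.7
```

Call:
{"method": "move_arm", "body": {"dr": [[0,0,0],[0,0,0],[0,0,0],[0,0,0],[0,0,0],[0,0,0],[0,0,0]], "slide": [[0,0,-0.3],[-0.03,-0.14,-0.3],[-0.03,-0.14,-0.3],[-0.03,-0.14,-0.1],[-0.03,-0.14,0.1],[-0.03,-0.14,0.3],[-0.03,-0.14,0.3]], "grip": [0.25,0.25,0.25,0.25,0.25,0.25,0.25]}}

```text
time_s: 26.7
tool_pos: [546.2, 208.4, 182.1]
ee_rot: [-0.001, -3.141, 0.0]
ft_force: [-0.4, -0.4, -2.0]
opening: 34.0
grasp_force: 60.7
```

Bottom is now about 144, below the expected bar top of 148, with no force. I'll continue in small steps.

Call:
{"method": "move_arm", "body": {"dr": [[0,0,0],[0,0,0],[0,0,0],[0,0,0],[0,0,0]], "slide": [[0,0,0.2],[0,0,0.4],[0,0,0.6],[0,0,0.8],[0,0,0.8]], "grip": [0.25,0.25,0.25,0.25,0.25]}}

```text
time_s: 27.2
tool_pos: [546.2, 208.4, 174.3]
ee_rot: [-0.001, -3.141, 0.0]
ft_force: [-0.3, -0.3, -1.3]
opening: 34.0
grasp_force: 60.7
```

Call:
{"method": "move_arm", "body": {"dr": [[0,0,0],[0,0,0],[0,0,0],[0,0,0],[0,0,0],[0,0,0]], "slide": [[0,0,0.2],[0,0,0.4],[0,0,0.6],[0,0,0.8],[0,0,1.0],[0,0,1.0]], "grip": [0.25,0.25,0.25,0.25,0.25,0.25]}}

```text
time_s: 27.8
tool_pos: [546.2, 208.4, 164.3]
ee_rot: [-0.001, -3.141, 0.0]
ft_force: [0.8, 0.2, -1.8]
opening: 33.8
grasp_force: 60.7
```

Call:
{"method": "move_arm", "body": {"dr": [[0,0,0],[0,0,0],[0,0,0],[0,0,0]], "slide": [[0,0,0.1],[0,0,0.2],[0,0,0.3],[0,0,0.3]], "grip": [0.25,0.25,0.25,0.25]}}

```text
time_s: 28.2
tool_pos: [546.3, 208.4, 161.5]
ee_rot: [-0.001, -3.141, 0.0]
ft_force: [0.3, -0.5, -1.6]
opening: 33.7
grasp_force: 60.7
```

Call:
{"method": "move_arm", "body": {"dr": [[0,0,0],[0,0,0],[0,0,0],[0,0,0]], "slide": [[0,0,0.1],[0,0,0.2],[0,0,0.3],[0,0,0.3]], "grip": [0.25,0.25,0.25,0.25]}}

```text
time_s: 28.6
tool_pos: [546.5, 208.5, 159.4]
ee_rot: [0.001, 3.141, 0.0]
ft_force: [-0.5, -0.4, 3.6]
opening: 34.0
grasp_force: 61.2
```

Call:
{"method": "move_arm", "body": {"dr": [[0,0,0],[0,0,0],[0,0,0],[0,0,0],[0,0,0]], "slide": [[0,0,0.15],[0,0,0.3],[0,0,0.4],[0,0,0.5],[0,0,0.5]], "grip": [0.25,0.25,0.25,0.25,0.25]}}

```text
time_s: 29.1
tool_pos: [546.6, 208.5, 154.6]
ee_rot: [0.001, 3.14, 0.0]
ft_force: [-2.5, -0.9, 7.6]
opening: 33.9
grasp_force: 61.6
```

Call:
{"method": "move_arm", "body": {"dr": [[0,0,0],[0,0,0],[0,0,0],[0,0,0]], "slide": [[0,0,0.1],[0,0,0.2],[0,0,0.3],[0,0,0.3]], "grip": [0.25,0.25,0.25,0.25]}}

```text
time_s: 29.5
tool_pos: [546.7, 208.5, 152.3]
ee_rot: [0.001, 3.14, 0.001]
ft_force: [-2.5, -1.0, 9.4]
opening: 34.4
grasp_force: 61.9
```

Call:
{"method": "move_arm", "body": {"dr": [[0,0,0],[0,0,0],[0,0,0]], "slide": [[0,0,0.1],[0,0,0.1],[0,0,0.1]], "grip": [0.25,0.25,0.25]}}

```text
time_s: 29.8
tool_pos: [546.7, 208.5, 152.1]
ee_rot: [0.001, 3.139, 0.001]
ft_force: [-3.2, -2.0, 12.1]
opening: 34.1
grasp_force: 62.1
```

Call:
{"method": "move_arm", "body": {"dr": [[0,0,0],[0,0,0],[0,0,0]], "slide": [[0,0,0.05],[0,0,0.05],[0,0,0.05]], "grip": [0.25,0.25,0.25]}}

```text
time_s: 30.1
tool_pos: [546.8, 208.5, 152.1]
ee_rot: [0.001, 3.139, 0.001]
ft_force: [-4.8, -1.1, 13.5]
opening: 34.3
grasp_force: 62.3
```

The stop is felt: z stays at 152.1 while the force rises to about 15 N. Starting the quarter turn.

Call:
{"method": "move_arm", "body": {"dr": [[0,0,0.12],[0,0,0.24],[0,0,0.36],[0,0,0.36]], "slide": [[0.01,-0.01,0],[0.02,-0.02,0],[0.03,-0.03,0],[0.03,-0.03,0]], "grip": [0.25,0.25,0.25,0.25]}}

```text
time_s: 30.5
tool_pos: [547.6, 207.8, 152.1]
ee_rot: [0.569, 3.084, 0.002]
ft_force: [1.3, -2.5, 11.7]
opening: 34.0
grasp_force: 62.1
```

```bash
python3 - <<'E'
from h import *
s=st(); print(np.round(s["moment"],2),np.round(s["joint_pos"],2)); togo(s,[545.1,207.3],0,152)
E
```

```text
30.5 [547.6 207.8 152.1] [5.690e-01 3.084e+00 2.000e-03] [ 1.3 -2.5 11.7] 34.0 62.1
[-0.48  0.02 -0.14] [ 0.31  0.05  1.46 -0.    1.63 -0.9 ]
yaw 69.09 slide [ 0.22 -0.14  0.01] drz 1.206 axis [ 5.7e-03  3.0e-04 -1.0e+00]
```

Call:
{"method": "move_arm", "body": {"dr": [[0,0,0.15],[0,0,0.3],[0,0,0.45],[0,0,0.6],[0,0,0.6]], "slide": [[0.04,-0.02,0],[0.08,-0.04,0],[0.1,-0.06,0],[0.12,-0.08,0],[0.12,-0.08,0]], "grip": [0.25,0.25,0.25,0.25,0.25]}}

```text
time_s: 31.0
tool_pos: [546.1, 207.9, 152.1]
ee_rot: [1.456, 2.779, 0.006]
ft_force: [0.1, -1.0, 11.5]
opening: 34.2
grasp_force: 62.1
```

```bash
python3 - <<'E'
from h import *
s=st(); print(np.round(s["moment"],2),np.round(s["joint_pos"],2)); togo(s,[545.1,207.3],0,152)
E
```

```text
31.0 [546.1 207.9 152.1] [1.456 2.779 0.006] [ 0.1 -1.  11.5] 34.2 62.1
[-0.23  0.08 -0.09] [ 0.31  0.05  1.46 -0.    1.63 -0.3 ]
yaw 34.68 slide [ 0.01 -0.12  0.01] drz 0.605 axis [ 0.0057  0.0012 -1.    ]
```

Call:
{"method": "move_arm", "body": {"dr": [[0,0,0.15],[0,0,0.3],[0,0,0.45],[0,0,0.6],[0,0,0.61],[0,0,0.61]], "slide": [[0,-0.03,0],[0,-0.06,0],[0,-0.08,0],[0,-0.1,0],[0,-0.1,0],[0,-0.1,0]], "grip": [0.25,0.25,0.25,0.25,0.25,0.25]}}

```text
time_s: 31.6
tool_pos: [545.3, 207.7, 152.1]
ee_rot: [2.22, 2.219, 0.008]
ft_force: [-0.7, 0.7, 11.3]
opening: 34.1
grasp_force: 62.0
```

```bash
python3 - <<'E'
from h import *
s=st(); print(np.round(s["moment"],2)); togo(s,[545.1,207.3],0,156)
E
```

```text
31.6 [545.3 207.7 152.1] [2.22  2.219 0.008] [-0.7  0.7 11.3] 34.1 62.0
[-0.03  0.02 -0.11]
yaw -0.03 slide [-0.04 -0.02 -0.39] drz -0.001 axis [ 0.0057  0.0019 -1.    ]
```

Call:
{"method": "move_arm", "body": {"dr": [[0,0,0],[0,0,0],[0,0,0],[0,0,0],[0,0,0]], "slide": [[0,0,-0.15],[0,0,-0.3],[0,0,-0.45],[0,0,-0.6],[0,0,-0.6]], "grip": [0.25,0.25,0.25,0.25,0.25]}}

```text
time_s: 32.1
tool_pos: [545.2, 207.7, 156.8]
ee_rot: [2.22, 2.22, 0.007]
ft_force: [1.5, 1.5, 5.5]
opening: 34.1
grasp_force: 61.4
```

Call:
{"method": "move_arm", "body": {"dr": [[0,0,0],[0,0,0],[0,0,0]], "slide": [[0,0,-0.1],[0,0,-0.2],[0,0,-0.2]], "grip": [0.25,0.25,0.25]}}

```text
time_s: 32.4
tool_pos: [545.0, 207.6, 157.2]
ee_rot: [2.22, 2.22, 0.004]
ft_force: [4.9, 0.7, 0.6]
opening: 34.1
grasp_force: 61.0
```

z has stalled at 157.2, so the bar sits in the groove. Releasing and retreating.

Call:
{"method": "move_arm", "body": {"dr": [[0,0,0],[0,0,0],[0,0,0],[0,0,0],[0,0,0]], "slide": [[0,0,0],[0,0,0],[0,0,0],[0,0,0],[0,0,0]], "grip": [0.6,1,1,1,1]}}

```text
time_s: 32.9
tool_pos: [543.7, 207.2, 157.1]
ee_rot: [-2.221, -2.221, 0.0]
ft_force: [0.3, -0.2, 0.4]
opening: 85.1
grasp_force: 0.0
```

Call:
{"method": "move_arm", "body": {"dr": [[0,0,0],[0,0,0],[0,0,0],[0,0,0],[0,0,0],[0,0,0],[0,0,0]], "slide": [[0,0,-3],[0,0,-7],[0,0,-11],[-4,0,-15],[-8.5,0,-17.5],[-8.5,0,-17.5],[-8.5,0,-17.5]], "grip": [1,1,1,1,1,1,1]}}

```text
time_s: 33.6
tool_pos: [544.2, 121.2, 333.7]
ee_rot: [2.223, 2.218, 0.004]
ft_force: [0.2, 0.7, -0.6]
opening: 85.0
grasp_force: 0.0
```

```bash
python3 - <<'E'
from h import *
s=st(); cm,im=snap("wrist","w12"); cs,i2=snap("side","s12")
for n,c,f in (("wrist",cm,True),("side",cs,False)):
    for l in ("cap","spacer","bearing"):
        for r in find_in(n,l)[:1]: print(n,l,round(r["confidence"],2),np.round(r["box"],1),onz(c,*r["box"][:2],135,f).round(1)[:2])
# cap orientation: bright block/groove
g=cv2.cvtColor(im,cv2.COLOR_RGB2GRAY); u,v=proj(cm,[545,208,138],True).astype(int); print(u,v,proj(cm,[545,208,123],True))
print(g[v-36:v+37:2,u-36:u+37:2].tolist().__str__().replace("], [","\n"))
E
```

```text
33.6 [544.2 121.2 333.7] [2.223 2.218 0.004] [ 0.2  0.7 -0.6] 85.0 0.0
wrist cap 0.79 [255.6  93.8  52.5  57.5] [547.5 207.8]
side cap 0.66 [200.1 267.1  45.5  35.2] [541.6 215.5]
side spacer 0.7 [206.5 293.9  53.4  78.9] [497.9 253. ]
side bearing 0.54 [204.4 286.4  31.7  16.6] [509.9 243.3]
253 93 [253.15999615  93.78039428]
[[128, 132, 132, 129, 129, 128, 131, 132, 131, 129, 130, 133, 129, 129, 135, 133, 132, 133, 134, 133, 132, 129, 133, 131, 136, 132, 129, 135, 133, 132, 133, 137, 134, 136, 133, 134, 133
128, 130, 132, 131, 130, 129, 132, 134, 130, 130, 133, 130, 132, 130, 130, 132, 130, 130, 133, 133, 135, 131, 132, 133, 133, 133, 133, 134, 135, 133, 134, 135, 136, 136, 136, 136, 134
131, 130, 129, 131, 130, 131, 133, 131, 134, 128, 131, 133, 136, 134, 131, 126, 127, 126, 111, 128, 127, 128, 130, 136, 132, 135, 135, 133, 134, 132, 134, 135, 136, 136, 134, 133, 132
127, 128, 128, 128, 129, 133, 131, 128, 134, 135, 132, 136, 113, 102, 87, 90, 89, 92, 92, 85, 88, 89, 86, 97, 105, 134, 137, 133, 135, 132, 132, 135, 135, 134, 139, 135, 133
127, 128, 132, 134, 132, 129, 127, 127, 132
[... 5051 characters left out ...]
136, 138, 141
133, 133, 134, 134, 132, 134, 136, 137, 126, 89, 87, 89, 86, 80, 82, 86, 83, 82, 84, 85, 86, 81, 84, 85, 76, 77, 82, 81, 68, 140, 142, 139, 142, 137, 136, 137, 136
134, 135, 133, 136, 134, 132, 134, 136, 136, 136, 114, 88, 88, 85, 84, 82, 80, 88, 86, 86, 84, 82, 83, 82, 84, 78, 72, 110, 140, 135, 136, 135, 141, 140, 138, 138, 142
133, 132, 133, 133, 139, 134, 131, 129, 131, 132, 134, 132, 129, 71, 80, 85, 83, 86, 82, 85, 84, 81, 83, 67, 93, 131, 140, 133, 136, 139, 136, 139, 141, 140, 139, 138, 141
132, 130, 133, 135, 136, 137, 133, 131, 132, 130, 132, 134, 136, 137, 137, 128, 128, 130, 112, 112, 129, 130, 135, 136, 138, 137, 139, 140, 147, 144, 142, 103, 66, 70, 67, 110, 116]]
```

The bar lies across the slot in the groove, and the cap is square and centred. Handing in.

```bash
python3 -c "
from plant import *
print(job_done())"
```

```text
the job is handed in; nothing more can be done
None
```

I loaded the bearing, spacer and cap, pressed to the stop at about 15 N, turned the cap a quarter turn and let go; the last wrist picture shows the bar in the groove and the cap square, and I handed the job in at about 34 s (no verdict was returned).

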